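Hang the dried negative carriers on their pegs

ROBOT

A 6-joint arm with a two-finger parallel gripper is mounted at the origin on the work surface. World frame = base frame: x ahead of the robot, y to its left, z up, the work surface at z = 0. Lengths are in m, angles in rad, forces in N, time in s.
With the tool pointing down it reaches from about 0.4 to 0.825 m from the base axis. Payload 7 kg.
Tool frame: the origin (TCP) lies midway between the tips of the shut fingers; the grasp point (between the pads) lies 19 mm behind it; z points along the fingers, y is the line along which they close (so a half turn about z gives the same grasp; the last joint's range is limited). The gripper opens to 85 mm and grips with 20 to 120 N. Pads are 22 mm wide; open, the fingers measure 114 mm over their backs; the gripper's body (76 mm by 85 mm) begins 54 mm behind the grasp point. The pads swing forward as they close: fully open they stand 13 mm farther back than shut.
Start: joints at [1.39, 0.359, 0.012, 0, -1.224, -0.288], TCP at [0.305, 0.602, 0.231] pointing down, gripper open.
Joint ranges: [-3.07, 3.07], [-1.43, 2.12], [-1.02, 1.25], [-3.03, 1.67], [-3.05, -0], [-3.03, 3.03]. Speed limits (rad/s): [2.39, 2.39, 3.01, 3.14, 3.14, 3.14].

INTERFACE

Orientations are given as a unit quaternion [w, x, y, z].
In Python, from rig import manip gives the robot as it stands.
- The arm moves only by the shell command python3 steer.py 'ROWS' [OPENING] [FORCE]. ROWS is rows parted by semicolons, their numbers by spaces, 1 to 12 of them, each of 6 numbers: dx, dy, dz in m, then a rotation vector rx, ry, rz in rad; each row shifts and turns the commanded pose from where the row before left it, along the tool's axes as they then stand; what a row does not reach is not made up. A row lasts 1/12 s, in which the tool goes at most 0.0417 m and 0.125 rad, less where a joint would pass 70% of its speed; a pose out of reach is approached as far as the arm can. OPENING is the opening from 0.0 (shut) to 1.0 (fully open), set as the command begins (- or left out keeps the last). The fingers move at their own pace and stop on an object; FORCE is the grip in N (left out, the last holds). Time passes only in rows, so rows that do not move let the fingers close. It prints the time, the measured TCP pose, the force, the opening and the grip force at its end.
- manip.get_obs(): the state, without advancing time (a new reading comes with each control period).
- manip.get_image(name): name is "scene" or "top" or "wrist"; returns the picture (480x640x3 uint8, red, green, blue); there is no depth.
- manip.camera_info(name): a dict with "fovy" (degrees; the focal length in pixels is half the picture's height over the tangent of half this angle, whatever the lens; pixels are square), "cx", "cy" (the principal point, pixels), "extrinsics" (4x4, takes a point from world to camera coordinates); the wrist camera has in their place "hand_eye" (4x4, takes a point from camera to tool coordinates, whose origin is the TCP and whose axes are the flange's). Camera axes: x right, y up, looking along -z (the intrinsics and any distortion apply to the point x, -y, -z); pixel columns grow to the right and rows downward; lengths in m; the calibration is good to about 2 mm. A picture is of the moment at which its call begins: read the wrist's pose just before it. camera_info takes no time and is no camera call.
- manip.sign_off(): hands the job in; it is judged then, once.
The state is a dict: "time_s": time; "joints": joint angles; "qd": joint speeds; "joint_efforts": joint torques, N m; "position": TCP position; "tool_rot": TCP orientation; "contact_force": force on the tool from outside, world axes, zero at the start; "torque": the same for the moment, N m; "grip_width": opening from 0.0 (shut) to 1.0 (fully open); "grasp_force": force on a finger pad.
Only numpy, scipy, OpenCV 4.12 (cv2) and the standard library are available. Lean on these libraries where they do the work, as an engineer would, in place of code of your own. Each camera call takes 0.05 s, during which the arm holds its last target. There are 200 camera calls.

TASK

The two enlarger negative carriers have dried in the drying rack. Hang each by its eye on a peg stand, past the peg's turned-up tip: the larger carrier on the taller stand and the smaller one on the shorter stand, each hanging freely and still. Leave the glass plate in the rack and the other things on the table where they are.

Things in the scene. Friction and masses are not known exactly. Their poses are not given: they have to be found in the camera images.
- large_carrier: Carrier on edge: dark steel plate 120 wide, 100 tall, 6 mm thick, with 60 x 60 mm window; above it a 50 mm wide neck with a 30 mm eye (centre z = 120 mm), on top a wooden grip 14 thick, 40 wide, z = 140 to 186 mm. Origin: centre of lower edge; x the plate's normal, y its width, z up. Both faces alike. About 240 g. Starts upright in an outer rack slot; lift 45 mm to clear it.
- small_carrier: Carrier on edge: dark steel plate 86 wide, 74 tall, 6 mm thick, with 36 x 24 mm window; above it a 50 mm wide neck with a 30 mm eye (centre z = 94 mm), on top a wooden grip 14 thick, 40 wide, z = 114 to 160 mm. Origin: centre of lower edge; x the plate's normal, y its width, z up. Both faces alike. About 160 g. Starts upright in an outer rack slot; lift 45 mm to clear it.
- large_carrier_eye (a point): Centre of the large carrier's eye; axes as the carrier's.
- small_carrier_eye (a point): Centre of the small carrier's eye; axes as the carrier's.
- tall_stand: Fixed stand with the higher peg. Origin: underside, centre of the 16 x 36 mm wooden upright (top at 222 mm). Foot x -80 to 40, 110 mm wide. Steel peg, 8 mm diameter, level along -x (to the robot's side), axis 210 mm up: straight from x = -8 to -83 mm, then turned up 10 mm, ending at x = -96 mm, tip top 14 mm above the axis.
- short_stand: Fixed stand with the lower peg. Origin: underside, centre of the 16 x 36 mm wooden upright (top at 162 mm). Foot x -80 to 40, 110 mm wide. Steel peg, 8 mm diameter, level along -x (to the robot's side), axis 150 mm up: straight from x = -8 to -83 mm, then turned up 10 mm, ending at x = -96 mm, tip top 14 mm above the axis.
- tall_stand_peg (a point): On the taller stand's peg axis, middle of its straight part (38 mm from the upright's face); axes as the stand's, the peg runs along x.
- short_stand_peg (a point): The same point on the shorter stand's peg; axes as the stand's.
- rack: Fixed white drying rack, 204 x 150 mm, its slot posts 48 mm tall. Origin: centre of the underside. Three parallel slots across it at x = -70, 0 and +70 mm, 8 mm wide, 40 mm deep, floor 8 mm up. Carriers in the outer slots, the glass plate in the middle one.
- glass_plate: Plain glass plate 100 wide x 80 tall x 6 mm, standing in the rack's middle slot; leave it. Origin: centre of its lower edge.
- focus_scope: Black focus scope, 48 mm diameter, 62 mm tall, standing on the table; leave it. Origin: underside.
- brush: Cleaning brush lying on the table, about 30 mm high at most; leave it.
- film_can: Black film can, 32 mm diameter, 52 mm tall, standing between the stands; leave it. Origin: underside.

How it is judged:
At the end, for the whole second after the job is handed in: Large carrier on the taller stand, small on the shorter: peg through the eye behind the tip (eye centre 36 mm tipwards to 40 mm inwards of the peg's middle, within 13 mm sideways, 0 to 20 mm below the peg's axis), resting on the stand, upright within 0.2 rad, still (below 0.03 m/s) (x of large_carrier_eye in the frame of tall_stand_peg between -0.036 and 0.04 m and y of large_carrier_eye in the frame of tall_stand_peg between -0.013 and 0.013 m and z of large_carrier_eye in the frame of tall_stand_peg between -0.02 and 0 m and angle between each of large_carrier, small_carrier's own z axis and vertical below 0.2 rad and contact force between large_carrier and tall_stand above 0.3 N and linear speed of each of large_carrier, small_carrier below 0.03 m/s and x of small_carrier_eye in the frame of short_stand_peg between -0.036 and 0.04 m and y of small_carrier_eye in the frame of short_stand_peg between -0.013 and 0.013 m and z of small_carrier_eye in the frame of short_stand_peg between -0.02 and 0 m and contact force between small_carrier and short_stand above 0.3 N); the robot touches nothing.
It fails at once if the glass plate, focus scope, brush or film can is shifted by more than 30 mm (distance of any of glass_plate, focus_scope, brush, film_can from where it was at the start of the episode above 0.03 m).
It also fails if it takes over 67 s, if anything falls off the work surface, if the arm or the gripper's body presses on something with over 40 N, if the wrist force passes 120 N, or if a joint passes its speed limit or range.

## Working session

There is one attempt and no reset: what is moved stays moved. The work goes in short steps, Python scripts to look and compute and a shell command to move; the robot and the scene stay as the last step left them, time stands still between calls to the robot, and variables do not carry over. Pictures are saved under pics/ and viewed, at most 10 in all, crops included, and the job is handed in when it is done.

```bash
ls; mkdir -p pics; python3 - <<'E'
from rig import manip
import cv2,json
for n in("scene","top"):
    cv2.imwrite(f"pics/{n}0.png",manip.get_image(n)[:,:,::-1])
    c=manip.camera_info(n);print(n,c)
print(manip.camera_info("wrist"));print(manip.get_obs())
E
```

```text
pics
rig.py
steer.py
scene {'fovy': 53.69113589965688, 'cx': 325.8082543587949, 'cy': 237.94294026162308, 'extrinsics': array([[-0.48248852,  0.87578971, -0.01404342,  0.2542817 ],
       [-0.58517132, -0.3103686 ,  0.74916344,  0.18484037],
       [ 0.65175099,  0.36968057,  0.6622363 , -1.35418332],
       [ 0.        ,  0.        ,  0.        ,  1.        ]])}
top {'fovy': 43.54573444750234, 'cx': 317.9470004557407, 'cy': 234.00768419914027, 'extrinsics': array([[-0.02659604, -0.99931464, -0.02574671,  0.01898309],
       [ 0.99511242, -0.02891687,  0.09441978, -0.51769374],
       [-0.09509959, -0.02310968,  0.99519948, -1.16956981],
       [ 0.        ,  0.        ,  0.        ,  1.        ]])}
{'fovy': 59.027023613401475, 'cx': 322.25818825504183, 'cy': 240.77887381994128, 'hand_eye': array([[ 1.58586387e-03,  9.50450038e-01,  3.10873304e-01,
         7.97626442e-02],
       [ 9.99998377e-01, -1.77304598e-03,  3.19520266e-04,
         1.03122501e-03],
       [ 8.54880709e-04,  3.10872292e-01, -9.50451307e-01,
        -1.42819218e-01],
       [ 0.00000000e+00,  0.00000000e+00,  0.00000000e+00,
         1.00000000e+00]])}
{'time_s': 0.1, 'joints': array([ 1.39014157e+00,  3.59364749e-01,  1.11459637e-02, -3.11650613e-04,
       -1.22411931e+00, -2.88112535e-01]), 'qd': array([-0.00153158,  0.00022654,  0.00240599,  0.00182897,  0.00016321,
       -0.00019848]), 'joint_efforts': array([-1.06017411e-03, -5.84765053e+01,  2.94107491e+01,  6.95455223e+00,
       -3.19050574e-03,  3.75720447e-06]), 'position': array([0.30477506, 0.60178339, 0.23042285]), 'tool_rot': array([ 7.77640042e-04,  9.72645047e-01, -2.32295063e-01, -1.04903672e-04]), 'contact_force': array([0.19804127, 0.53260462, 0.41161363]), 'torque': array([-0.00148461,  0.00080936,  0.03866917]), 'grasp_force': 0.0, 'grip_width': 0.9993361725451667}
```

View pics/scene0.png

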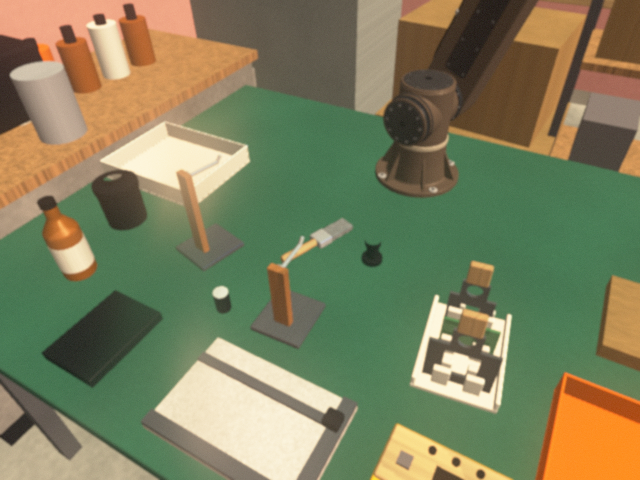

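View pics/top0.png

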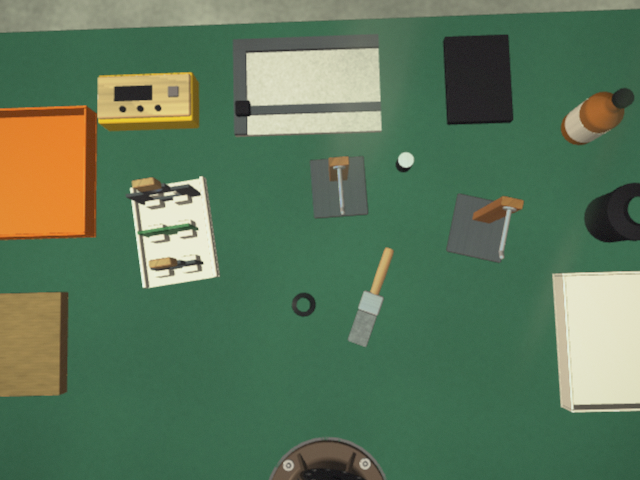

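Top view: the rack is at left, with grips at about (146,184) for the large carrier and (160,264) for the small one. The short stand's peg runs from about (340,165) to (342,212), and the tall stand's peg from about (511,205) to (502,257).

```bash
cat > h.py <<'E'
import numpy as np,cv2
from rig import manip
from scipy.spatial.transform import Rotation as R
def tool():
    o=manip.get_obs();q=o["tool_rot"];T=np.eye(4);T[:3,:3]=R.from_quat(q[[1,2,3,0]]).as_matrix();T[:3,3]=o["position"];return T
def cam(n,T=None):
    c=manip.camera_info(n);f=240/np.tan(np.radians(c["fovy"]/2))
    W=T@c["hand_eye"] if n=="wrist" else np.linalg.inv(c["extrinsics"])
    return f,c["cx"],c["cy"],W
def ray(C,u,v):
    f,cx,cy,W=C;d=W[:3,:3]@np.array([(u-cx)/f,-(v-cy)/f,-1]);return W[:3,3],d/np.linalg.norm(d)
def onz(C,u,v,z):
    p,d=ray(C,u,v);return p+d*(z-p[2])/d[2]
def proj(C,P):
    f,cx,cy,W=C;p=np.linalg.inv(W)@np.append(P,1);return cx-f*p[0]/p[2],cy+f*p[1]/p[2]
def tri(rs):
    A=np.zeros((3,3));b=np.zeros(3)
    for p,d in rs:
        M=np.eye(3)-np.outer(d,d);A+=M;b+=M@p
    return np.linalg.solve(A,b)
E
python3 - <<'E'
from h import *
np.set_printoptions(precision=4,suppress=True)
C=cam("top")
im=cv2.imread("pics/top0.png");hsv=cv2.cvtColor(im,cv2.COLOR_BGR2HSV)
m=cv2.inRange(hsv,(5,90,80),(22,255,255))
n,l,s,c=cv2.connectedComponentsWithStats(m)
for i in range(1,n):
    if s[i,4]>30 and 125<c[i][0]<530 and 140<c[i][1]<300: print(s[i],c[i])
m=cv2.inRange(hsv,(0,0,150),(180,60,255));m[:, :120]=0;m[:,230:]=0;m[:165]=0;m[300:]=0
p=cv2.findNonZero(m);r=cv2.minAreaRect(p);print("rack",r)
for b in cv2.boxPoints(r): print(b,onz(C,*b,0.03))
for nm,a,b,z in(("short",(340,165),(342,212),.15),("tall",(511,205),(502,257),.21)): print(nm,onz(C,*a,z),onz(C,*b,z))
print("grips",onz(C,146,184,.194),onz(C,160,264,.168))
E
```

```text
[329 156  20  25 301] [337.8339 166.2093]
[133 177  28  15 298] [146.1611 184.1242]
[472 196  52  27 709] [496.5543 208.9859]
[370 248  23  47 435] [381.6046 270.3494]
[150 258  27  11 227] [162.7974 262.8987]
rack ((172.28958129882812, 232.16232299804688), (102.65899658203125, 76.99702453613281), 81.06043243408203)
[126.2825 187.4387] [0.6227 0.3872 0.03  ]
[202.3442 175.4739] [0.6422 0.2334 0.03  ]
[218.2967 276.8859] [0.4382 0.2034 0.03  ]
[142.2349 288.8507] [0.4188 0.3546 0.03  ]
short [ 0.6294 -0.0413  0.15  ] [ 0.5442 -0.0423  0.15  ]
tall [ 0.5396 -0.3237  0.21  ] [ 0.4532 -0.304   0.21  ]
grips [0.5974 0.296  0.194 ] [0.4596 0.2793 0.168 ]
```

```bash
python3 steer.py '.0342 .0177 -.007 0 0 0;.0342 .0177 -.007 0 0 0;.0342 .0177 -.007 0 0 0;.0342 .0177 -.007 0 0 0;.0342 .0177 -.007 0 0 0;.0342 .0177 -.007 0 0 0;.0342 .0177 -.007 0 0 0;.0342 .0177 -.007 0 0 0;.0342 .0177 -.007 0 0 0;.0342 .0177 -.007 0 0 0' && python3 steer.py '0 0 0 0 0 .12;0 0 0 0 0 .12;0 0 0 0 0 .12;0 0 0 0 0 .12;0 0 0 0 0 .12;0 0 0 0 0 .12;0 0 0 0 0 .12;0 0 0 0 0 .115;0 0 0 0 0 0;0 0 0 0 0 0' 
python3 - <<'E'
from h import *
np.set_printoptions(precision=4,suppress=True)
T=tool();print(T,manip.get_obs()["joints"]);np.save("T1.npy",T);im=manip.get_image("wrist")[:,:,::-1];cv2.imwrite("pics/w1.png",im)
hsv=cv2.cvtColor(im,cv2.COLOR_BGR2HSV)
m=cv2.inRange(hsv,(5,90,80),(22,255,255))
n,l,s,c=cv2.connectedComponentsWithStats(m)
for i in range(1,n):
    if s[i,4]>200: print(s[i],c[i])
E
```

```text
time_s: 0.93
position: [0.5307, 0.288, 0.3015]
tool_rot: [0.0, 0.973, -0.232, -0.0]
contact_force: [1.1, 1.0, 0.3]
grip_width: 1.003
grasp_force: 0.0
time_s: 1.77
position: [0.53, 0.2896, 0.301]
tool_rot: [0.0, 0.758, -0.652, -0.0]
contact_force: [0.6, 0.0, 0.2]
grip_width: 0.999
grasp_force: 0.0
[[ 0.15   -0.9887 -0.0005  0.53  ]
 [-0.9887 -0.15   -0.0004  0.2896]
 [ 0.0003  0.0005 -1.      0.301 ]
 [ 0.      0.      0.      1.    ]] [ 0.8233  0.2066 -0.0403 -0.0001 -1.3245 -0.6726]
[    0    97   301   383 33384] [145.2709 326.8786]
[ 85 123  24  40 232] [ 96.5647 143.4828]
[ 397  186   34   68 1832] [413.3204 218.9842]
[ 82 191  28  94 562] [101.7082 234.7954]
[ 190  194   39   74 2351] [209.6495 230.1404]
[ 373  394   96   86 5619] [420.0048 432.8744]
```

View pics/w1.png

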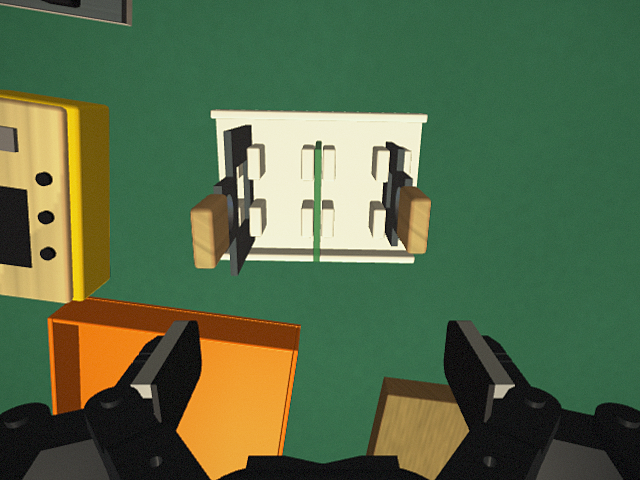

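The wrist view shows the large carrier on the left, with its grip around (209,230), and the small one on the right, with its grip around (414,219). I'll zoom on both grips to get the top-face corners.

```bash
python3 - <<'E'
import cv2,numpy as np
im=cv2.imread("pics/w1.png")
a=im[180:280,180:250];b=im[170:270,380:450]
o=np.hstack([cv2.resize(x,None,fx=5.5,fy=5.5,interpolation=cv2.INTER_CUBIC) for x in(a,b)])
cv2.imwrite("pics/w1c.png",o);print(o.shape)
E
```

```text
(550, 770, 3)
```

View pics/w1c.png

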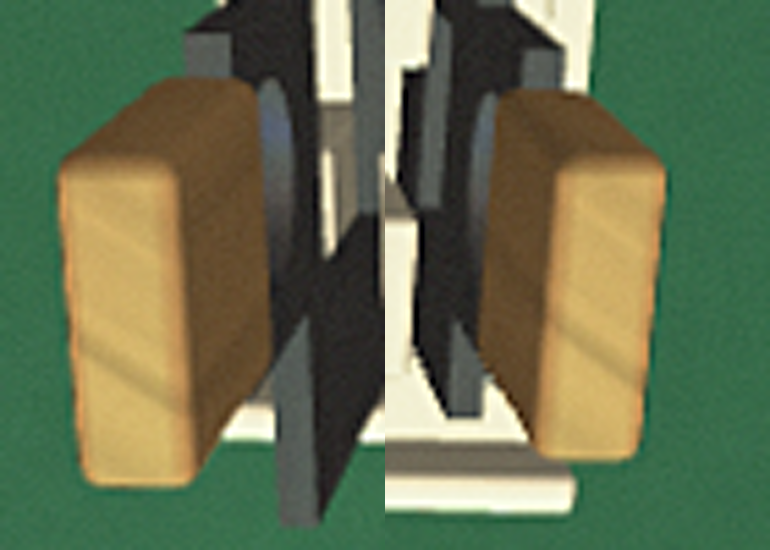

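The bright top faces are clear. The large one has corners (62,158), (178,158), (190,485) and (82,485) in the crop. The small one has (560,160), (662,160), (638,458) and (535,458).

```bash
python3 - <<'E'
from h import *
np.set_printoptions(precision=4,suppress=True)
T=np.load("T1.npy");C=cam("wrist",T)
def corners(L,ox,oy,dx,z):
    P=np.array([onz(C,(u-dx)/5.5+ox,v/5.5+oy,z) for u,v in L]);c=P.mean(0)
    ax=(P[2]+P[3]-P[0]-P[1]);n=(P[0]+P[3]-P[1]-P[2])/2
    print("c",c,"size",np.linalg.norm(ax)/2,np.linalg.norm(n),"width ang",np.degrees(np.arctan2(ax[1],ax[0]))-90)
    d=T[:3,:3].T@(c-T[:3,3]);print("delta tool",d);return c
a=corners([(62,158),(178,158),(190,485),(82,485)],180,180,0,.194)
b=corners([(560,160),(662,160),(638,458),(535,458)],380,170,385,.168)
print("L->S dir",a-b,np.degrees(np.arctan2(*(a-b)[[1,0]])),np.linalg.norm((a-b)[:2]))
print("phi tool y", np.degrees(np.arctan2(-T[1,1],-T[0,1])))
E
```

```text
c [0.6021 0.3009 0.194 ] size 0.03871232760480223 0.012602594312431862 width ang 6.382428298408087
delta tool [-0.0003 -0.0731  0.1069]
c [0.4647 0.2794 0.168 ] size 0.03818451667394723 0.012621903034594898 width ang 8.258443072706385
delta tool [0.0003 0.066  0.133 ]
L->S dir [0.1374 0.0215 0.026 ] 8.893966854280693 0.13906097267976378
phi tool y 8.628860120828957
```

```bash
cat > snap.py <<'E'
from h import *
import sys
T=tool();np.save(f"T{sys.argv[1]}.npy",T);cv2.imwrite(f"pics/w{sys.argv[1]}.png",manip.get_image("wrist")[:,:,::-1])
E
python3 steer.py '.0393 0 -.006 0 0 0;.0393 0 -.006 0 0 0;.0393 0 -.006 0 0 0;.0393 0 -.006 0 0 0;.0393 0 -.006 0 0 0;.0393 0 -.006 0 0 0;.0393 0 -.006 0 0 0;.0393 0 -.006 0 0 0;0 0 0 0 0 0;0 0 0 0 0 0;0 0 0 0 0 0' && python3 snap.py 2 && python3 steer.py '.0379 .0173 0 0 0 0;.0379 .0173 0 0 0 0;.0379 .0173 0 0 0 0;.0379 .0173 0 0 0 0;.0379 .0173 0 0 0 0;.0379 .0173 0 0 0 0;.0379 .0173 0 0 0 0;0 0 0 0 0 0;0 0 0 0 0 0;0 0 0 0 0 0' && python3 snap.py 3
python3 -c "
import cv2,numpy as np
a,b=[cv2.imread(f'pics/w{i}.png')[0:420,120:520] for i in (2,3)]
cv2.imwrite('pics/w23.png',np.hstack([a,b]))"
```

```text
time_s: 2.73
position: [0.576, -0.0215, 0.349]
tool_rot: [0.0, 0.757, -0.653, -0.0]
contact_force: [-0.4, 0.2, -0.1]
grip_width: 0.999
grasp_force: 0.0
time_s: 3.62
position: [0.4956, -0.3006, 0.349]
tool_rot: [-0.0, 0.758, -0.653, -0.0]
contact_force: [-0.3, 0.5, -0.2]
grip_width: 1.0
grasp_force: 0.0
```

View pics/w23.png

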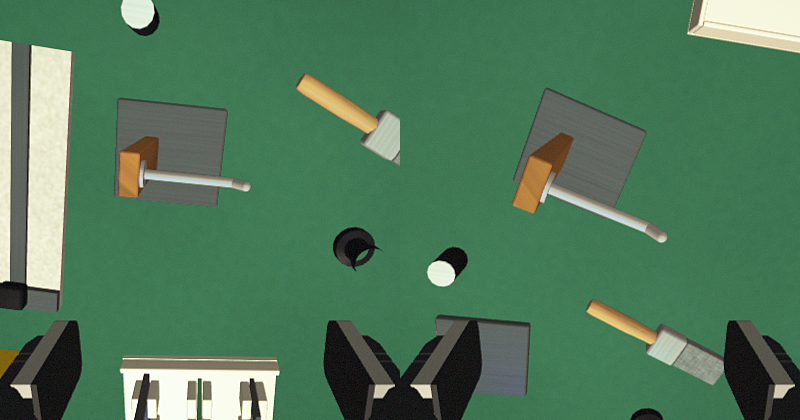

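Left half: the short peg runs from full-image (263,175) to its tip at (368,186). Right half: the tall peg runs from (270,186) to its tip at (383,238). Next I fit lines to both.

```bash
cat > peg.py <<'E'
from h import *
np.set_printoptions(precision=4,suppress=True)
for k,roi,z in((2,(255,160,380,200),.15),(3,(262,170,395,250),.21)):
    T=np.load(f"T{k}.npy");C=cam("wrist",T);im=cv2.imread(f"pics/w{k}.png")
    hsv=cv2.cvtColor(im,cv2.COLOR_BGR2HSV);m=cv2.inRange(hsv,(0,0,120),(180,50,255))
    w=np.zeros_like(m);x0,y0,x1,y1=roi;w[y0:y1,x0:x1]=m[y0:y1,x0:x1]
    n,l,s,c=cv2.connectedComponentsWithStats(w);i=1+np.argmax(s[1:,4]);print(s[i])
    ys,xs=np.nonzero(l==i);p=np.c_[xs,ys].astype(np.float32)
    t=(p[:,0]-p[:,0].min())/np.ptp(p[:,0]);q=p[(t>.15)&(t<.75)]
    vx,vy,cx,cy=cv2.fitLine(q,cv2.DIST_HUBER,0,.01,.01).ravel()
    s_=(p-[cx,cy])@[vx,vy];a,b=s_.min(),s_.max()
    A=onz(C,cx+vx*a,cy+vy*a,z);B=onz(C,*p[s_>b-1.5].mean(0),z+.007)
    M0=onz(C,cx+vx*a*.6,cy+vy*a*.6,z);M1=onz(C,cx+vx*b*.4,cy+vy*b*.4,z)
    u=(M0-M1)[:2];u/=np.linalg.norm(u)
    print("base",A,"tip",B,"len",np.linalg.norm((A-B)[:2]),"yaw",np.degrees(np.arctan2(u[1],u[0])))
    o_tip=B[:2]+.096*u;o_base=A[:2]+.008*u;print("origin by tip",o_tip,"by base",o_base,"mid(-46) ",A[:2]-.038*u,B[:2]+.050*u)
E
python3 peg.py
```

```text
[ 259  162  112   30 1067]
base [ 0.6297 -0.039   0.15  ] tip [ 0.5407 -0.0435  0.157 ] len 0.08908548029580761 yaw 2.7888409912428584
origin by tip [ 0.6366 -0.0388] by base [ 0.6377 -0.0387] mid(-46)  [ 0.5917 -0.0409] [ 0.5907 -0.041 ]
[ 262  174  125   69 1483]
base [ 0.5372 -0.3216  0.21  ] tip [ 0.4514 -0.2991  0.217 ] len 0.08876884501973713 yaw -14.548699465706813
origin by tip [ 0.5443 -0.3232] by base [ 0.545  -0.3236] mid(-46)  [ 0.5005 -0.3121] [ 0.4998 -0.3117]
```

```bash
cat > go.py <<'E'
from h import *
import sys
np.set_printoptions(precision=4,suppress=True)
x,y,z,yaw=map(float,sys.argv[1:5])
T=tool();d=T[:3,:3].T@(np.array([x,y,z])-T[:3,3])
cur=np.arctan2(-T[1,1],-T[0,1])
print("delta tool",d,"rz",cur-np.radians(yaw),"tilt",T[:3,2],"t",manip.get_obs()["time_s"])
E
python3 steer.py '-.0386 -.0130 0 0 0 0;-.0386 -.0130 0 0 0 0;-.0386 -.0130 0 0 0 0;-.0386 -.0130 0 0 0 0;-.0386 -.0130 0 0 0 0;-.0386 -.0130 0 0 0 0;-.0386 -.0130 0 0 0 0;-.0386 -.0130 0 0 0 0;-.0386 -.0130 0 0 0 0;-.0386 -.0130 0 0 0 0;-.0386 -.0130 0 0 0 0;-.0386 -.0130 0 0 0 0' .6 && python3 steer.py '-.0386 -.0130 0 0 0 0;-.0386 -.0130 0 0 0 0;-.0386 -.0130 0 0 0 0;0 0 .03 0 0 0;0 0 .03 0 0 0;0 0 .03 0 0 0;0 0 0 0 0 0;0 0 0 0 0 0'; python3 go.py .6021 .3009 .156 8.6
```

```text
time_s: 4.67
position: [0.5807, 0.1839, 0.3498]
tool_rot: [-0.0, 0.758, -0.652, 0.0]
contact_force: [1.8, 0.1, -0.4]
grip_width: 0.598
grasp_force: 0.0
time_s: 5.33
position: [0.6019, 0.3011, 0.2584]
tool_rot: [0.002, 0.758, -0.652, -0.0]
contact_force: [-0.5, -0.3, 1.8]
grip_width: 0.604
grasp_force: 0.0
delta tool [-0.     -0.0005  0.1024] rz -0.0001929933390437122 tilt [-0.0023 -0.0024 -1.    ] t 5.3333
```

```bash
python3 steer.py '0 0 .034 0 0 0;0 0 .034 0 0 0;0 0 .034 0 0 0;0 0 0 0 0 0;0 0 0 0 0 0' && python3 steer.py '0 0 0 0 0 0;0 0 0 0 0 0;0 0 0 0 0 0;0 0 0 0 0 0;0 0 0 0 0 0;0 0 0 0 0 0;0 0 0 0 0 0;0 0 0 0 0 0' 0 60; python3 go.py .6021 .3009 .156 8.6
```

```text
time_s: 5.75
position: [0.6036, 0.3003, 0.1586]
tool_rot: [0.0, 0.758, -0.653, 0.0]
contact_force: [0.0, 0.4, 1.0]
grip_width: 0.601
grasp_force: 0.0
time_s: 6.42
position: [0.6045, 0.3008, 0.1604]
tool_rot: [-0.002, 0.757, -0.653, 0.001]
contact_force: [-0.8, 0.4, 6.4]
grip_width: 0.16
grasp_force: 60.0
delta tool [-0.0005  0.0024  0.0044] rz -0.002746047334647589 tilt [ 0.0037  0.0026 -1.    ] t 6.4167
```

```bash
python3 steer.py '0 0 -.01 0 0 0;0 0 -.02 0 0 0;0 0 -.02 0 0 0;0 0 -.02 0 0 0;0 0 -.03 0 0 0;0 0 -.03 0 0 0;0 0 -.03 0 0 0;0 0 -.015 0 0 0;0 0 0 0 0 0;0 0 0 0 0 0'; python3 go.py .4235 -.2922 .330 -14.5
```

```text
time_s: 7.25
position: [0.6032, 0.2999, 0.3338]
tool_rot: [-0.001, 0.757, -0.653, -0.0]
contact_force: [-0.4, -0.1, -2.9]
grip_width: 0.155
grasp_force: 59.0
delta tool [0.5595 0.2644 0.0024] rz 0.39994289815623146 tilt [ 0.0013  0.0019 -1.    ] t 7.25
```

```bash
python3 steer.py '.02 .01 0 0 0 0;.035 .0165 0 0 0 0;.035 .0165 0 0 0 0;.035 .0165 0 0 0 0;.035 .0165 0 0 0 0;.035 .0165 0 0 0 0;.035 .0165 0 0 0 0;.035 .0165 0 0 0 0;.035 .0165 0 0 0 0;.035 .0165 0 0 0 0;.035 .0165 0 0 0 0;.035 .0165 0 0 0 0' && python3 steer.py '.035 .0165 0 0 0 0;.035 .0165 0 0 0 0;.035 .0165 0 0 0 0;.0345 .0165 0 0 0 0;.015 .007 0 0 0 0;0 0 0 0 0 .1;0 0 0 0 0 .1;0 0 0 0 0 .1;0 0 0 0 0 .1;0 0 0 0 0 0;0 0 0 0 0 0;0 0 0 0 0 0'; python3 go.py .4235 -.2922 .2474 -14.5; python3 snap.py 4
```

```text
time_s: 8.25
position: [0.4712, -0.1303, 0.3311]
tool_rot: [0.001, 0.757, -0.653, -0.001]
contact_force: [1.0, -0.8, -2.9]
grip_width: 0.152
grasp_force: 59.1
time_s: 9.25
position: [0.4232, -0.2921, 0.3316]
tool_rot: [-0.0, -0.614, 0.79, 0.001]
contact_force: [0.2, -1.0, -2.9]
grip_width: 0.155
grasp_force: 59.1
delta tool [ 0.     -0.0004  0.0842] rz 0.0033050160707433496 tilt [-0.0012  0.0006 -1.    ] t 9.25
```

View pics/w4.png

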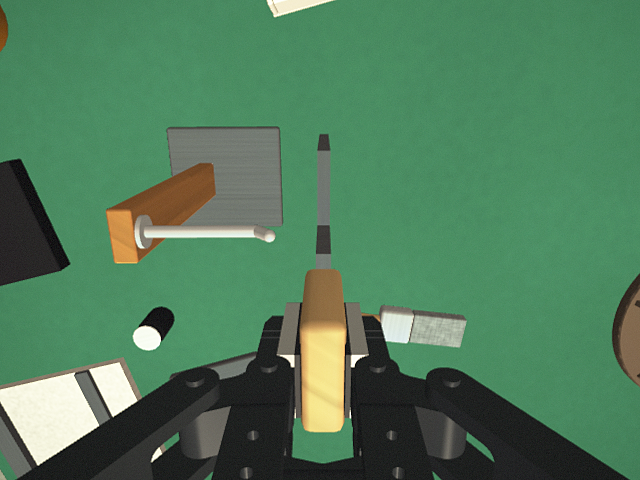

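The carrier is held square. The grip top spans rows 270 to 432 near column 322, and the peg runs level along row ~232 with its tip at (270,237). I'll check the sideways offset of the grip and the peg in tool axes.

```bash
python3 - <<'E'
from h import *
np.set_printoptions(precision=4,suppress=True)
T=np.load("T4.npy");C=cam("wrist",T);I=np.linalg.inv(T)
f=lambda u,v,z:(I@np.append(onz(C,u,v,z),1))[:3]
z=T[2,3]+.0336
print("grip ends",f(322,270,z),f(323,432,z))
print("peg",f(150,232,.21),f(250,232.5,.21),"tip",f(271,237,.22))
print("expected peg mid",(I@[.5,-.312,.21,1])[:3])
E
```

```text
grip ends [ 0.0365  0.0003 -0.0336] [-0.0191  0.0007 -0.0336]
peg [-0.0001 -0.112   0.1214] [-0.0003 -0.0468  0.1215] tip [-0.0002 -0.032   0.1116]
expected peg mid [ 0.0003 -0.0794  0.1215]
```

```bash
python3 steer.py '0 0 .02 0 0 0;0 0 .03 0 0 0;0 0 .024 0 0 0;0 0 .01 0 0 0;0 0 0 0 0 0;0 0 0 0 0 0;0 0 0 0 0 0'; python3 go.py .4235 -.2922 .2474 -14.5
```

```text
time_s: 9.88
position: [0.4246, -0.2928, 0.25]
tool_rot: [0.0, -0.613, 0.79, -0.001]
contact_force: [0.6, -0.0, -2.6]
grip_width: 0.156
grasp_force: 59.0
delta tool [-0.0003  0.0012  0.0026] rz 0.0010126134870718784 tilt [ 0.0021 -0.0012 -1.    ] t 9.8833
```

```bash
python3 steer.py '0 -.01 .002 0 0 0;0 -.015 0 0 0 0;0 -.015 0 0 0 0;0 -.015 0 0 0 0;0 -.015 0 0 0 0;0 -.004 0 0 0 0;0 0 0 0 0 0;0 0 0 0 0 0;0 0 0 0 0 0'; python3 go.py .4951 -.3108 .2314 -14.5
```

```text
time_s: 10.63
position: [0.4949, -0.3108, 0.2467]
tool_rot: [0.0, -0.612, 0.791, -0.0]
contact_force: [0.5, -0.1, -2.7]
grip_width: 0.155
grasp_force: 59.2
delta tool [-0.0001 -0.0002  0.0153] rz 6.939278588291575e-05 tilt [ 0.0003 -0.     -1.    ] t 10.6333
```

No contact force during the insertion. Now lowering until the peg carries the weight.

```bash
python3 steer.py '0 0 .005 0 0 0;0 0 .005 0 0 0;0 0 .003 0 0 0;0 0 .001 0 0 0;0 0 0 0 0 0;0 0 0 0 0 0;0 0 0 0 0 0'; python3 go.py .4951 -.3108 .2314 -14.5
```

```text
time_s: 11.22
position: [0.4954, -0.3109, 0.2325]
tool_rot: [0.0, -0.612, 0.791, -0.0]
contact_force: [-0.4, -0.1, -3.3]
grip_width: 0.155
grasp_force: 59.1
delta tool [-0.0001  0.0003  0.0011] rz 0.00014745922167230807 tilt [ 0.0003 -0.0002 -1.    ] t 11.2167
```

```bash
python3 steer.py '0 0 .001 0 0 0;0 0 .001 0 0 0;0 0 0 0 0 0;0 0 0 0 0 0'
```

```text
time_s: 11.55
position: [0.4955, -0.311, 0.2311]
tool_rot: [0.0, -0.612, 0.791, -0.001]
contact_force: [-1.5, 0.5, 3.8]
grip_width: 0.155
grasp_force: 60.3
```

```bash
python3 steer.py '0 0 0 0 0 0;0 0 0 0 0 0;0 0 0 0 0 0;0 0 0 0 0 0;0 0 0 0 0 0;0 0 0 0 0 0' .45 && python3 steer.py '0 0 -.01 0 0 0;0 0 -.015 0 0 0;0 0 -.02 0 0 0;0 0 -.03 0 0 0;0 0 -.03 0 0 0;0 0 0 0 0 0;0 0 0 0 0 0;0 0 0 0 0 0;0 0 0 0 0 0'; python3 go.py .4647 .2794 .330 8.6; python3 snap.py 5; python3 - <<'E'
from h import *
cv2.imwrite("pics/s5.png",manip.get_image("scene")[:,:,::-1])
a=cv2.imread("pics/w5.png");b=cv2.imread("pics/s5.png")[120:340,120:340]
cv2.imwrite("pics/c5.png",np.hstack([cv2.resize(b,(440,440)),cv2.resize(a[0:440,80:520],(360,360)) if 0 else cv2.copyMakeBorder(cv2.resize(a,(360,270)),0,170,0,0,0)]))
E
```

```text
time_s: 12.05
position: [0.4953, -0.3109, 0.2302]
tool_rot: [-0.0, -0.612, 0.791, 0.0]
contact_force: [-0.0, -0.5, 0.4]
grip_width: 0.448
grasp_force: 0.0
time_s: 12.8
position: [0.4948, -0.3106, 0.3345]
tool_rot: [-0.0, -0.612, 0.791, 0.001]
contact_force: [0.1, 0.7, -0.7]
grip_width: 0.453
grasp_force: 0.0
delta tool [-0.5637  0.1769  0.0049] rz -0.4031124396332106 tilt [-0.0013  0.0007 -1.    ] t 12.8
```

View pics/c5.png

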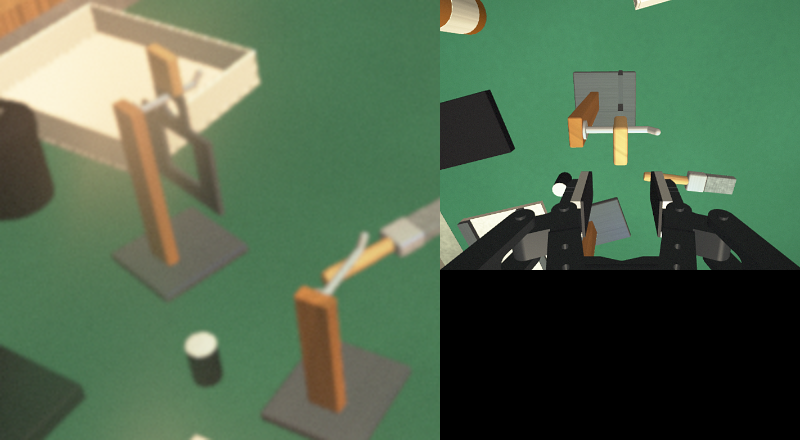

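The large carrier hangs upright on the tall peg, behind its tip, and the gripper is clear. Now the small carrier.

```bash
python3 steer.py '-.0376 .0118 0 0 0 0;-.0376 .0118 0 0 0 0;-.0376 .0118 0 0 0 0;-.0376 .0118 0 0 0 0;-.0376 .0118 0 0 0 0;-.0376 .0118 0 0 0 0;-.0376 .0118 0 0 0 0;-.0376 .0118 0 0 0 0;-.0376 .0118 0 0 0 0;-.0376 .0118 0 0 0 0;-.0376 .0118 0 0 0 0;-.0376 .0118 0 0 0 0' .6 && python3 steer.py '-.0376 .0118 0 0 0 0;-.0376 .0118 0 0 0 0;-.0376 .0118 0 0 0 0;0 0 0 0 0 -.1;0 0 0 0 0 -.1;0 0 0 0 0 -.1;0 0 0 0 0 -.103;0 0 .03 0 0 0;0 0 .03 0 0 0;0 0 .03 0 0 0;0 0 0 0 0 0;0 0 0 0 0 0'; python3 go.py .4647 .2794 .132 8.6
```

```text
time_s: 13.9
position: [0.4703, 0.1632, 0.335]
tool_rot: [-0.0, -0.612, 0.791, -0.0]
contact_force: [1.1, -0.4, -0.4]
grip_width: 0.603
grasp_force: 0.0
time_s: 14.9
position: [0.4646, 0.2787, 0.2443]
tool_rot: [0.002, 0.758, -0.652, 0.0]
contact_force: [1.1, 0.2, 1.7]
grip_width: 0.6
grasp_force: 0.0
delta tool [-0.001  -0.0005  0.1123] rz 2.19528250537393e-05 tilt [-0.0022 -0.0034 -1.    ] t 14.9
```

```bash
python3 steer.py '0 0 .037 0 0 0;0 0 .037 0 0 0;0 0 .036 0 0 0;0 0 0 0 0 0;0 0 0 0 0 0' && python3 steer.py '0 0 0 0 0 0;0 0 0 0 0 0;0 0 0 0 0 0;0 0 0 0 0 0;0 0 0 0 0 0;0 0 0 0 0 0;0 0 0 0 0 0;0 0 0 0 0 0' 0 60; python3 go.py .4647 .2794 .134 8.6
```

```text
time_s: 15.32
position: [0.4656, 0.2796, 0.1362]
tool_rot: [0.001, 0.758, -0.652, 0.0]
contact_force: [-0.7, -0.4, 0.6]
grip_width: 0.604
grasp_force: 0.0
time_s: 15.98
position: [0.4661, 0.2806, 0.138]
tool_rot: [-0.002, 0.758, -0.652, 0.0]
contact_force: [-1.9, -0.5, 7.9]
grip_width: 0.15
grasp_force: 59.1
delta tool [0.001  0.0016 0.004 ] rz 0.0003958070836110328 tilt [ 0.003   0.0029 -1.    ] t 15.9833
```

```bash
python3 steer.py '0 0 -.01 0 0 0;0 0 -.02 0 0 0;0 0 -.02 0 0 0;0 0 -.03 0 0 0;0 0 -.03 0 0 0;0 0 -.02 0 0 0;0 0 0 0 0 0;0 0 0 0 0 0;0 0 0 0 0 0'; python3 go.py .5121 -.0448 .270 2.8
```

```text
time_s: 16.73
position: [0.4646, 0.2792, 0.2654]
tool_rot: [-0.0, 0.758, -0.652, -0.0]
contact_force: [0.7, 0.3, -0.8]
grip_width: 0.152
grasp_force: 58.8
delta tool [ 0.3274  0.0014 -0.0047] rz 0.10088254630222816 tilt [-0.0004  0.0004 -1.    ] t 16.7333
```

```bash
python3 steer.py '.02 0 0 0 0 0;.035 0 0 0 0 0;.035 0 0 0 0 0;.035 0 0 0 0 0;.035 0 0 0 0 0;.035 0 0 0 0 0;.035 0 0 0 0 0;.035 .0014 0 0 0 0;.035 0 0 0 0 0;.0274 0 0 0 0 .05;0 0 0 0 0 .051;0 0 0 0 0 0' && python3 steer.py '0 0 0 0 0 0;0 0 0 0 0 0'; python3 snap.py 6;python3 go.py .5121 -.0448 .191 2.8;  python3 - <<'E'
from h import *
np.set_printoptions(precision=4,suppress=True)
T=np.load("T6.npy");C=cam("wrist",T);u=np.array([.9988,.0487,0]);m=np.array([.591,-.041,.15])
print([proj(C,m+s*u) for s in(.03,0,-.037)],"eye",(T[0,3],T[1,3]))
E
```

```text
time_s: 17.73
position: [0.5119, -0.0461, 0.264]
tool_rot: [0.001, 0.722, -0.692, -0.001]
contact_force: [0.3, -0.6, -1.5]
grip_width: 0.161
grasp_force: 58.8
time_s: 17.9
position: [0.5123, -0.044, 0.2647]
tool_rot: [0.0, 0.725, -0.689, -0.0]
contact_force: [-0.3, 0.4, -2.4]
grip_width: 0.155
grasp_force: 58.8
delta tool [0.001  0.0003 0.0739] rz 0.0024727858502792896 tilt [-0.0008 -0.0001 -1.    ] t 17.95
[(np.float64(149.98885586321154), np.float64(233.31577112431268)), (np.float64(197.2183802624042), np.float64(233.48617625315762)), (np.float64(255.4442147243388), np.float64(233.69625630265645))] eye (np.float64(0.5122544221447043), np.float64(-0.044034359900176887))
```

View pics/w6.png

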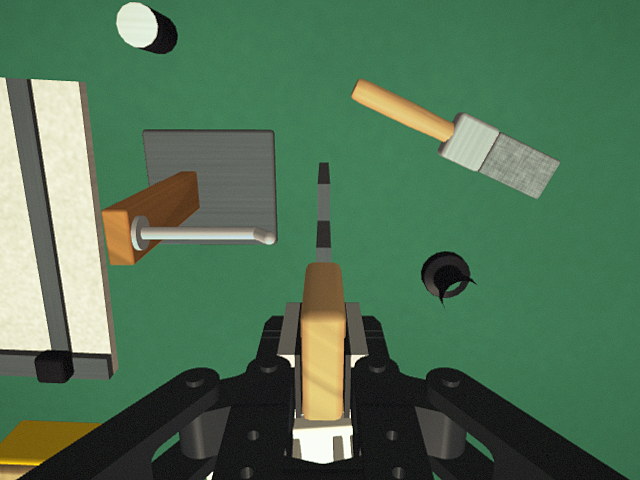

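The short peg lies on row ~234 as predicted (233.5). The grip's near end is at row 418, compared with 432 for the large one, so I'll check its sideways offset.

```bash
python3 - <<'E'
from h import *
np.set_printoptions(precision=4,suppress=True)
for k,v,z0,vb,hb in((4,432,.0336,270,-.0124),(6,418,.030,262,-.016)):
    T=np.load(f"T{k}.npy");C=cam("wrist",T);I=np.linalg.inv(T)
    f=lambda u,v,h:(I@np.append(onz(C,u,v,T[2,3]+h),1))[:3]
    print(k,"end",f(323,v,z0),"front lower",f(322,vb,hb))
E
```

```text
4 end [-0.0192  0.0009 -0.0336] front lower [0.0177 0.0005 0.0124]
6 end [-0.0168  0.0009 -0.03  ] front lower [0.0196 0.0005 0.016 ]
```

```bash
python3 steer.py '0 0 .02 0 0 0;0 0 .03 0 0 0;0 0 .019 0 0 0;0 0 .007 0 0 0;0 0 0 0 0 0;0 0 0 0 0 0;0 0 0 0 0 0'; python3 go.py .5121 -.0433 .191 2.8
```

```text
time_s: 18.53
position: [0.5136, -0.044, 0.1908]
tool_rot: [-0.001, 0.725, -0.689, 0.001]
contact_force: [-0.3, -0.0, 0.1]
grip_width: 0.156
grasp_force: 58.7
delta tool [-0.0008  0.0015 -0.0002] rz 0.001335880254252672 tilt [ 0.0022  0.0001 -1.    ] t 18.5333
```

```bash
python3 steer.py '-.0008 -.01 0 0 0 0;0 -.015 0 0 0 0;0 -.015 0 0 0 0;0 -.015 0 0 0 0;0 -.015 0 0 0 0;0 -.003 0 0 0 0;0 0 0 0 0 0;0 0 0 0 0 0;0 0 0 0 0 0'; python3 go.py .586 -.0398 .175 2.8
```

```text
time_s: 19.28
position: [0.5851, -0.0401, 0.1896]
tool_rot: [-0.0, 0.724, -0.69, 0.0]
contact_force: [0.2, 0.0, -2.7]
grip_width: 0.153
grasp_force: 58.8
delta tool [-0.0003 -0.0009  0.0146] rz 7.846470097696429e-05 tilt [ 0.0002  0.0001 -1.    ] t 19.2833
```

```bash
python3 steer.py '0 0 .005 0 0 0;0 0 .005 0 0 0;0 0 .003 0 0 0;0 0 .001 0 0 0;0 0 0 0 0 0;0 0 0 0 0 0;0 0 0 0 0 0'
```

```text
time_s: 19.87
position: [0.5856, -0.0401, 0.1753]
tool_rot: [-0.0, 0.724, -0.69, 0.0]
contact_force: [-0.7, -0.2, -2.0]
grip_width: 0.151
grasp_force: 58.8
```

```bash
python3 steer.py '0 0 .001 0 0 0;0 0 0 0 0 0;0 0 0 0 0 0'
```

```text
time_s: 20.12
position: [0.5858, -0.0401, 0.1748]
tool_rot: [-0.0, 0.724, -0.69, 0.0]
contact_force: [-0.8, 0.7, 2.7]
grip_width: 0.154
grasp_force: 59.6
```

Contact made. Releasing and retreating.

```bash
python3 steer.py '0 0 0 0 0 0;0 0 0 0 0 0;0 0 0 0 0 0;0 0 0 0 0 0;0 0 0 0 0 0;0 0 0 0 0 0' .45 && python3 steer.py '0 0 -.01 0 0 0;0 0 -.015 0 0 0;0 0 -.02 0 0 0;0 0 -.03 0 0 0;0 0 -.03 0 0 0;0 0 -.03 0 0 0;0 0 0 0 0 0;0 0 0 0 0 0;0 0 0 0 0 0;0 0 0 0 0 0;0 0 0 0 0 0;0 0 0 0 0 0' && python3 steer.py '0 0 0 0 0 0;0 0 0 0 0 0;0 0 0 0 0 0;0 0 0 0 0 0;0 0 0 0 0 0;0 0 0 0 0 0;0 0 0 0 0 0;0 0 0 0 0 0;0 0 0 0 0 0;0 0 0 0 0 0;0 0 0 0 0 0;0 0 0 0 0 0'; python3 snap.py 7; python3 - <<'E'
from h import *
b=manip.get_image("scene")[120:360,120:380,::-1];a=cv2.imread("pics/w7.png")
cv2.imwrite("pics/c7.png",np.hstack([cv2.resize(b,(460,425)),cv2.copyMakeBorder(cv2.resize(a,(340,255)),0,170,0,0,0)]))
E
```

```text
time_s: 20.62
position: [0.5855, -0.0401, 0.1742]
tool_rot: [0.0, 0.724, -0.69, -0.0]
contact_force: [-0.1, -0.4, 0.9]
grip_width: 0.449
grasp_force: 0.0
time_s: 21.62
position: [0.5852, -0.0401, 0.3084]
tool_rot: [0.001, 0.724, -0.69, -0.0]
contact_force: [0.9, 0.4, 0.3]
grip_width: 0.451
grasp_force: 0.0
time_s: 22.62
position: [0.5855, -0.0401, 0.3093]
tool_rot: [-0.0, 0.724, -0.69, 0.0]
contact_force: [-0.5, 0.3, 0.9]
grip_width: 0.442
grasp_force: 0.0
```

View pics/c7.png

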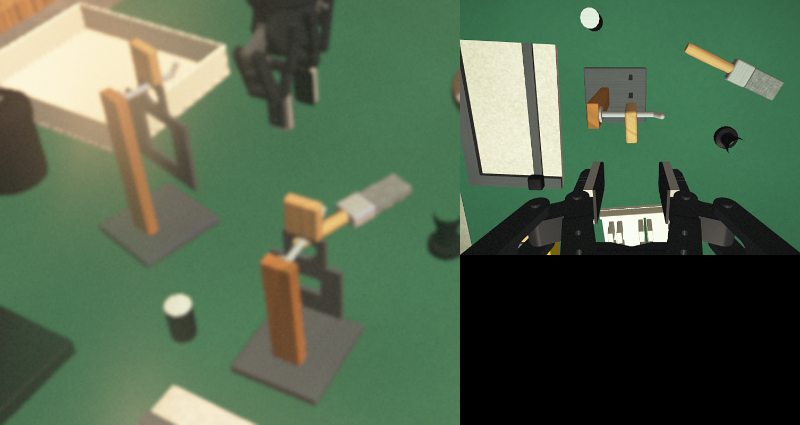

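Both carriers hang upright on their pegs, with the other things in place. I'll let them settle a little longer, then hand in.

```bash
Z='0 0 0 0 0 0'; for i in 1 2 3; do python3 steer.py '0 0 0 0 0 0;0 0 0 0 0 0;0 0 0 0 0 0;0 0 0 0 0 0;0 0 0 0 0 0;0 0 0 0 0 0;0 0 0 0 0 0;0 0 0 0 0 0;0 0 0 0 0 0;0 0 0 0 0 0;0 0 0 0 0 0;0 0 0 0 0 0' >/dev/null; done; python3 -c "
from rig import manip
print(manip.sign_off())"
```

```text
the job is handed in; nothing more can be done
None
```

Both carriers are hung, the large one on the tall stand and the small one on the short stand, and the job was handed in at about 26 s; sign-off returned no verdict, but the last pictures showed both upright on their pegs and nothing else visibly moved.

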